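Hold the onion box flap at its balance point

TASK

Somebody wants an onion out of the low wooden box, but a spice jar stands on its closed flap. First, with the flap still shut, lift the jar off and set it down upright on the worktop without dropping it, and let go of it; then take the flap's steel bar between the fingers and swing the flap steadily up to the point where it balances, standing straight up over its hinge. Never let it drop shut or tip over backwards, do not disturb the mug and the tin beside the box, and finish still gripping the bar with the flap held motionless at its balance point.

Things in the scene. Friction and masses are not known exactly. Their poses are not given: they have to be found in the camera images.
- onion_box: low dark wooden box fixed to the worktop, 150 (its x) x 240 (its y) x 90 mm high without its flap; origin at the centre of its underside; its -x side is the front, towards the robot, its +x side carries the hinge. Turned up to about 13 degrees. The flap closes its top
- flap (a joint): hinge of the flap, along the box's back upper edge (box y): 0 = shut (level), 1.571 = straight up, exactly its balance point (its centre of mass is then above the hinge); below that it falls shut, beyond it falls backwards to a stop at 2.0. Nearly free: no spring, no catch; flap and bar weigh 0.45 kg
- flap_hinge (a point): middle of the hinge axis: 75 mm behind (box +x) the box's centre and 102 mm above the worktop, level with the top face of the shut flap. The flap is a board 12 mm thick, 154 x 244 mm, reaching 154 mm from the hinge to its front edge
- bar_mid (a point): middle of the handle: round steel bar, 12 mm thick, 140 mm long, along box y, on two posts 64 mm either side of this point; axis 45 mm off the flap's top face, 135 mm from the hinge along the flap. Shut: 147 mm above the worktop. Flap upright: 45 mm behind the hinge, 135 mm above it. Pinched from above across the bar (closing along box x), it can turn between the fingertips all the way
- spice_jar: round spice jar, clear with a white cap, 47 mm diameter, 98 mm high, about 0.11 kg, loose, standing on the shut flap behind the bar; origin at the centre of its underside (102 mm above the worktop at the start), z up its axis
- mug: bystander: mug with a diamond pattern, 86 mm diameter, 120 mm with its handle, 101 mm high, loose, beside the rear half of the box, left or right; origin at the centre of its underside. The worktop beside the front half of the box is free on both sides, to 0.33 m left and right of the robot's centre line and from 0.40 m ahead of it
- tin: bystander: flat round food tin, 86 mm diameter, 40 mm high, loose, beside the rear half of the box on the other side from the mug; origin at the centre of its underside
Mind the look-alikes: they are no part of the job. Leave any blue look-alike of the spice_jar alone.

How it is judged:
By the outcome, as a careful person would: the job done as asked, in the order asked, and still so for the second after the job is handed in, while the arm keeps its last pose, push and grip.
It also fails if it takes over 58 s, if anything falls off the work surface, if the arm or the gripper's body presses on something with over 40 N, if the wrist force passes 120 N, or if a joint passes its speed limit or range.

ROBOT

A 6-joint arm with a two-finger parallel gripper is mounted at the origin on a cart in front of the work surface, level with it; the furniture and walls round the work are solid. World frame = base frame: x ahead of the robot, y to its left, z up, the work surface at z = 0. Lengths are in m, angles in rad, forces in N, time in s.
With the tool pointing down it reaches from about 0.225 to 0.725 m from the base axis. Payload 3.1 kg.
Tool frame: the origin (TCP) lies between the finger pads, 19 mm behind the fingertips; this is the grasp point; z points along the fingers, y is the line along which they close (so a half turn about z gives the same grasp; the last joint's range is limited). The gripper opens to 85 mm and grips with 20 to 120 N. Pads are 22 mm wide; open, the fingers measure 114 mm over their backs; the gripper's body (76 mm by 85 mm) begins 54 mm behind the grasp point. The pads swing forward as they close: fully open they stand 13 mm farther back than shut.
Start: joints at [-1.399, 0.048, 0.099, 1.622, 0, 1.443], TCP at [0.155, -0.502, 0.25] pointing down, gripper open.
Joint ranges: [-2.91, 2.91], [-0.99, 1.94], [-1.21, 1.42], [-2.12, 2.29], [-1.49, 1.47], [-3.14, 3.14]. Speed limits (rad/s): [2.79, 2.79, 3.14, 3.14, 3.14, 3.14].

INTERFACE

Orientations are given as a rotation vector (axis times angle).
In Python, from plant import ctrl gives the robot as it stands.
- The arm moves only by the tool servo_tool, never from a script. Its argument "increments" is a list that holds one entry, the list of rows, each a list of 5 numbers: the closure, from 0 (fully open) to 1 (shut), then the shift along the tool's x, y, z in mm, then the turn about the tool's z in rad. In form: [[[jaw, dx, dy, dz, roll], ...]]. A call has 1 to 12 rows; each row shifts and turns the commanded pose from where the row before left it, along the tool's axes as they then stand; what a row does not reach is not made up. A row lasts 1/12 s, in which the tool goes at most 41.7 mm and 7.16 degrees, less where a joint would pass 70% of its speed; a pose out of reach is approached as far as the arm can. A call is refused whole if a number of a shift passes 41.7 or a number of a turn 0.125, either way. A call with a gripper value outside its range is refused whole. The fingers move at their own pace and stop on an object; the grip force is fixed at half the most. Time passes only in rows, so rows that do not move let the fingers close. It gives the time, the measured TCP pose, the force, the opening and the grip force at its end, in the units of the state.
- ctrl.read_state(): the state, without advancing time (a new reading comes with each control period).
- ctrl.grab_frame(name): name is "side" or "top"; returns a dict with "frame" (480x640x3 uint8, red, green, blue), "depth" (480x640 float32, m along the optical axis (not along the pixel's ray), 0 where there is no reading), "vfov" (degrees; the focal length in pixels is half the picture's height over the tangent of half this angle, whatever the lens; pixels are square), "cx", "cy" (the principal point, pixels), "camera_from_world" (4x4, takes a point from world to camera coordinates). Camera axes: x right, y down, z forward; pixel columns grow to the right and rows downward; lengths in m; the calibration is good to about 2 mm. A picture is of the moment at which its call begins.
- ctrl.job_done(): hands the job in; it is judged then, once.
Trained networks look in a picture, given as the dict that the camera call returned (one of the last four; its "shot" number tells which), for a name from the list of things; names that differ only in an ending like _2 or _b are one class to them, and where a whole thing is asked for, a point or a joint stands for the part that bears it (a point fixed in the world has none). Each returns a list of dicts, best first, with "score" (0 to 1); they miss things now and then, are a little off and sometimes report something else, mostly with a low value. They report only what shows in the picture. A call takes as long as a camera call. They do not tell look-alikes from the thing itself.
- ctrl.silhouettes(label, picture): "mask" (480x640 bool, what is visible of it) and "bbox" ([centre column, centre row, width, height] in pixels, round what is visible of it).
The state is a dict: "time": time; "joints": joint angles; "joint_vel": joint speeds; "joint_efforts": joint torques, N m; "eef_pos": TCP position; "orientation": TCP orientation; "ft_force": force on the tool from outside, world axes, zero at the start; "moment": the same for the moment, N m; "grip_width": opening from 0.0 (shut) to 1.0 (fully open); "gripper_force": force on a finger pad.
Only numpy, scipy, OpenCV 4.12 (cv2) and the standard library are available. Lean on these libraries where they do the work, as an engineer would, in place of code of your own. Each camera call takes 0.05 s, during which the arm holds its last target. There are 200 camera calls.

## Working session

There is one attempt and no reset: what is moved stays moved. The work goes in short steps, Python scripts to look and compute and a tool call to move; the robot and the scene stay as the last step left them, time stands still between calls to the robot, and variables do not carry over. Pictures are saved under pics/ and viewed, at most 10 in all, crops included, and the job is handed in when it is done.

Besides the shell and the picture viewer there is one more tool, called after "Call:" by a JSON object that holds its "fn" and its "kwargs", one argument or row to a line. servo_tool: Moves the arm, as the interface text tells. Its arguments: {"type":"object","properties":{"increments":{"type":"array"}},"required":["increments"]}

```bash
mkdir -p pics; cat > h.py <<'E'
import numpy as np, cv2
from plant import ctrl
def cloud(p):
    d=p["depth"];f=240/np.tan(np.radians(p["vfov"])/2)
    v,u=np.mgrid[0:480,0:640]
    P=np.stack([(u-p["cx"])/f*d,(v-p["cy"])/f*d,d],-1)
    T=np.linalg.inv(np.array(p["camera_from_world"]))
    W=P@T[:3,:3].T+T[:3,3]
    W[d<=0]=np.nan
    return W
def save(p,n): cv2.imwrite("pics/"+n,p["frame"][:,:,::-1])
E
python3 - <<'E'
from h import *
ims=[]
for n in("top","side"):
    p=ctrl.grab_frame(n);W=cloud(p);save(p,n+"0.png")
    np.savez(n+"0.npz",W=W,frame=p["frame"])
    print(n,np.linalg.inv(np.array(p["camera_from_world"]))[:3].round(3).tolist(),p["vfov"])
    for l in("onion_box","flap","bar_mid","spice_jar","mug","tin"):
        for r in ctrl.silhouettes(l,p)[:3]:
            w=W[r["mask"]];w=w[~np.isnan(w[:,0])]
            print(n,l,round(r["score"],2),np.round(r["bbox"]),np.percentile(w,[3,50,97],axis=0).round(3).tolist() if len(w) else None)
s=ctrl.read_state();print(s)
E
```

```text
top [[-0.062, -0.977, 0.202, 0.364], [-0.998, 0.061, -0.012, 0.056], [-0.0, -0.202, -0.979, 1.246]] 45.830688006859525
top onion_box 0.31 [337. 250. 125.  92.] [[0.482, -0.124, 0.096], [0.55, 0.001, 0.102], [0.634, 0.108, 0.151]]
top flap 0.69 [337. 248. 125.  85.] [[0.483, -0.122, 0.097], [0.55, 0.003, 0.102], [0.632, 0.106, 0.151]]
top flap 0.16 [235. 235.  42.  42.] [[0.579, 0.172, 0.01], [0.616, 0.209, 0.037], [0.656, 0.246, 0.041]]
top bar_mid 0.76 [339. 251. 127.  92.] [[0.482, -0.122, 0.097], [0.55, 0.002, 0.102], [0.632, 0.107, 0.151]]
top spice_jar 0.96 [347. 231.  24.  33.] [[0.56, -0.049, 0.107], [0.578, -0.026, 0.198], [0.604, -0.005, 0.203]]
top spice_jar 0.96 [287. 189.  25.  37.] [[0.682, 0.062, 0.015], [0.698, 0.084, 0.095], [0.725, 0.107, 0.101]]
top spice_jar 0.81 [341. 184.  22.  27.] [[0.684, -0.053, 0.018], [0.699, -0.03, 0.095], [0.727, -0.008, 0.101]]
top mug 0.84 [431. 200.  53.  44.] [[0.619, -0.26, 0.018], [0.66, -0.212, 0.049], [0.695, -0.163, 0.101]]
top tin 0.7 [336. 249. 126.  85.] [[0.482, -0.123, 0.095], [0.55, 0.002, 0.102], [0.634, 0.107, 0.152]]
sid
[... 877 characters left out ...]
96, -0.163, 0.1]]
{'time': 0.7, 'joints': array([-1.39877334e+00,  4.79586754e-02,  9.92723266e-02,  1.62200707e+00,
        9.90033587e-06,  1.44300599e+00]), 'joint_vel': array([-0.00030041, -0.0008325 , -0.00024049,  0.00044633,  0.0003302 ,
       -0.00100862]), 'joint_efforts': array([-8.38498527e-04, -3.38497174e+01,  3.20057201e+01,  7.51036750e-04,
        1.33876841e-05,  1.52428299e-05]), 'eef_pos': array([ 0.15505274, -0.5015971 ,  0.25006939]), 'orientation': array([3.10625824e+00, 4.69168472e-01, 1.91218928e-05]), 'ft_force': array([0.20642639, 0.11329084, 0.04325071]), 'moment': array([0.03745008, 0.01658757, 0.04256161]), 'gripper_force': 0.0, 'grip_width': 0.9993706827009433}
```

View pics/top0.png

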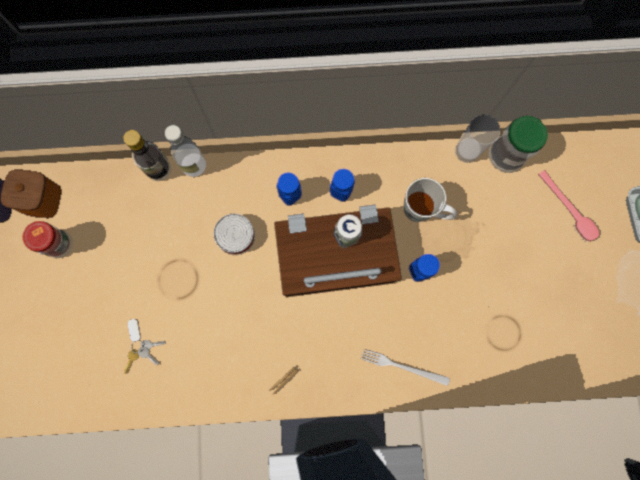

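View pics/side0.png

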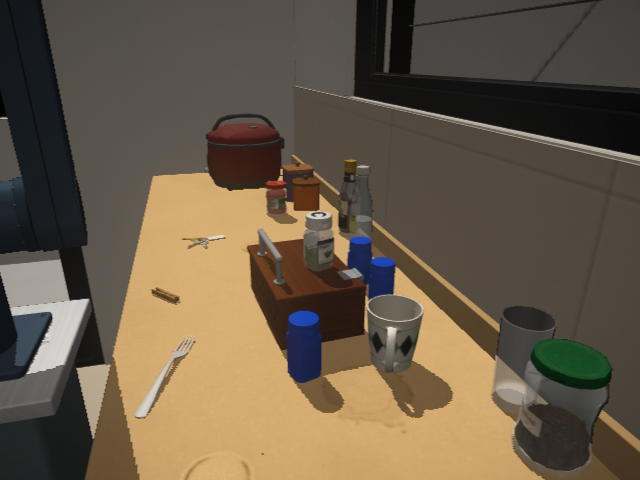

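The top view shows the box at about columns 275–400, rows 212–295. The white-capped jar is on the flap at (348,230), the bar runs (305,282)–(380,272), the mug is at (426,200) and the tin at (234,233).

There are four jar candidates. The blue-capped ones at (289,189), (342,184) and (424,267) stand on the worktop. The white-capped one at (348,230) stands on the flap at z≈0.2 and fits the description. I'll confirm it in a crop and measure.

```bash
python3 - <<'E'
from h import *
fr=np.load("top0.npz")["frame"][200:310,260:410]
cv2.imwrite("pics/crop.png",cv2.resize(fr[:,:,::-1],None,fx=5,fy=5,interpolation=cv2.INTER_CUBIC))
for n in("top","side"):
    W=np.load(n+"0.npz")["W"];x,y,z=np.moveaxis(W,-1,0)
    near=(x>.45)&(x<.66)&(y>-.16)&(y<.15)
    b=near&(z>.135)&(z<.165)&(x<.545)
    P=W[b];c=P.mean(0);_,_,V=np.linalg.svd(P[:,:2]-c[:2]);t=(P[:,:2]-c[:2])@V[0]
    mid=c[:2]+V[0]*(np.percentile(t,1)+np.percentile(t,99))/2
    print(n,"bar",len(P),mid.round(4),"dir",V[0].round(3),"len",np.ptp(np.percentile(t,[1,99])).round(3),"z",np.percentile(P[:,2],[5,50,95]).round(4))
    j=near&(z>.185)&(z<.23);P=W[j]
    print("cap",len(P),P.min(0).round(4),P.max(0).round(4),cv2.minEnclosingCircle(P[:,:2].astype(np.float32)))
    f=near&(z>.09)&(z<.112)
    r=cv2.minAreaRect(W[f][:,:2].astype(np.float32));print("flap",r,np.median(W[f][:,2]))
E
```

```text
top bar 470 [ 0.4983 -0.0118] dir [-0.066  0.998] len 0.146 z [0.1468 0.1514 0.1549]
cap 480 [ 0.5612 -0.0499  0.1854] [ 0.6065 -0.0058  0.2051] ((0.5840269327163696, -0.027739549055695534), 0.023385658860206604)
flap ((0.5644381642341614, -0.02542075514793396), (0.1679333746433258, 0.28026530146598816), 3.8620445728302) 0.10174804416334604
side bar 294 [ 0.4983 -0.0168] dir [ 0.073 -0.997] len 0.144 z [0.1381 0.1517 0.154 ]
cap 388 [ 0.5624 -0.0543  0.1851] [ 0.6087 -0.0069  0.2021] ((0.5851150155067444, -0.03076942265033722), 0.02398456074297428)
flap ((0.5648975372314453, -0.02611437439918518), (0.16602014005184174, 0.27849942445755005), 3.6782870292663574) 0.10264217286526009
```

View pics/crop.png

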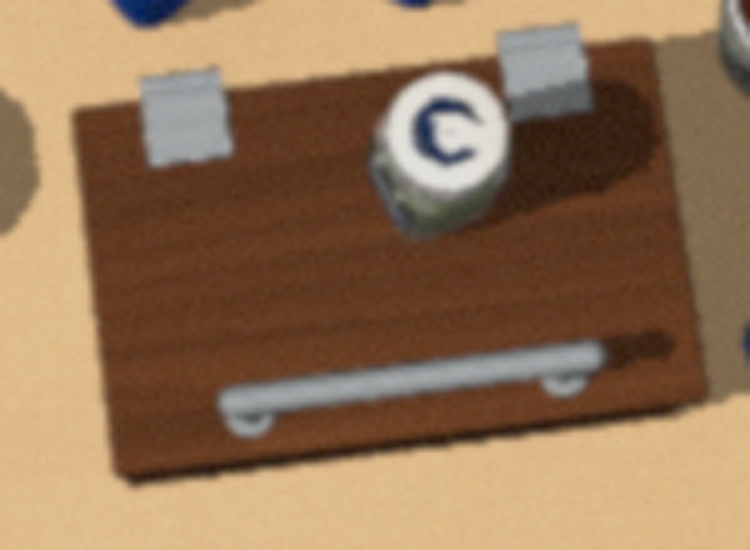

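The crop confirms it: the white-capped jar with the blue "C" label stands on the flap behind the bar. Both views agree on these positions:

| Item | Position (m) |
|---|---|
| Bar middle | (0.498, -0.014) |
| Jar | (0.5845, -0.029), top at z≈0.201 |
| Hinge | (0.633, -0.005) |

The box yaw is about +0.07 rad. I'll turn the tool so that it closes along box x.

Call:
{"fn": "servo_tool", "kwargs": {
  "increments": [
    [[0,0,0,0,-0.122],[0,0,0,0,-0.122],[0,0,0,0,-0.122],[0,0,0,0,-0.122],[0,0,0,0,-0.122],[0,0,0,0,-0.122],[0,0,0,0,-0.122],[0,0,0,0,-0.122],[0,0,0,0,-0.122],[0,0,0,0,-0.122],[0,0,0,0,-0.122],[0,0,0,0,0]]
  ]
}}

```text
time: 1.7
eef_pos: [0.155, -0.5016, 0.25]
orientation: [2.139, 2.301, -0.0]
ft_force: [0.6, 0.6, 0.6]
grip_width: 1.0
gripper_force: 0.0
```

Call:
{"fn": "servo_tool", "kwargs": {
  "increments": [
    [[0,24,25,0,0],[0,24,25,0,0],[0,24,25,0,0],[0,24,25,0,0],[0,24,25,0,0],[0,24,25,0,0],[0,24,25,0,0],[0,24,25,0,0],[0,24,25,0,0],[0,24,25,0,0],[0,24,25,0,0],[0,24,25,0,0]]
  ]
}}

```text
time: 2.7
eef_pos: [0.4348, -0.1915, 0.2503]
orientation: [2.145, 2.295, 0.0]
ft_force: [0.1, -0.5, 0.3]
grip_width: 0.998
gripper_force: 0.0
```

Call:
{"fn": "servo_tool", "kwargs": {
  "increments": [
    [[0,22,23,0,0],[0,22,23,0,0],[0,22,23,0,0],[0,22,23,0,0],[0,22,23,0,0],[0,22,23,0,0],[0,20,25,0,0],[0,0,0,0,0],[0,0,0,0,0]]
  ]
}}

```text
time: 3.45
eef_pos: [0.5861, -0.0286, 0.249]
orientation: [-2.14, -2.298, 0.002]
ft_force: [-0.5, -0.3, -0.2]
grip_width: 0.998
gripper_force: 0.0
```

Call:
{"fn": "servo_tool", "kwargs": {
  "increments": [
    [[0,0,-1,15,0],[0,0,0,18,0],[0,0,0,18,0],[0,0,0,15,0],[0,0,0,10,0],[0,0,0,5,0],[0,0,0,0,0]]
  ]
}}

```text
time: 4.03
eef_pos: [0.5835, -0.0305, 0.1679]
orientation: [-2.142, -2.296, 0.002]
ft_force: [0.5, -0.3, -0.9]
grip_width: 1.0
gripper_force: 0.0
```

Call:
{"fn": "servo_tool", "kwargs": {
  "increments": [
    [[0.2,0,0,0,0],[0.3,0,0,0,0],[0.4,0,0,0,0],[0.5,0,0,0,0],[0.6,0,0,0,0],[0.7,0,0,0,0],[0.7,0,0,0,0],[0.7,0,0,0,0],[0.7,0,0,0,0]]
  ]
}}

```text
time: 4.78
eef_pos: [0.5855, -0.0301, 0.171]
orientation: [2.139, 2.297, 0.002]
ft_force: [-1.1, 0.2, 5.4]
grip_width: 0.561
gripper_force: 62.2
```

Call:
{"fn": "servo_tool", "kwargs": {
  "increments": [
    [[0.7,0,0,-4,0],[0.7,0,0,-8,0],[0.7,0,0,-14,0],[0.7,0,0,-18,0],[0.7,0,0,-18,0],[0.7,0,0,-14,0],[0.7,0,0,-10,0],[0.7,0,0,-4,0],[0.7,0,0,0,0]]
  ]
}}

```text
time: 5.53
eef_pos: [0.5852, -0.0299, 0.2601]
orientation: [2.14, 2.298, 0.002]
ft_force: [-0.1, 0.9, -1.5]
grip_width: 0.558
gripper_force: 61.9
```

Call:
{"fn": "servo_tool", "kwargs": {
  "increments": [
    [[0.7,9,-4,0,0],[0.7,18,-8,0,0],[0.7,25,-11,0,0],[0.7,27,-11,0,0],[0.7,27,-11,0,0],[0.7,27,-11,0,0],[0.7,27,-11,0,0],[0.7,27,-11,0,0],[0.7,25,-11,0,0],[0.7,22,-9,0,0],[0.7,14,-6,0,0],[0.7,6,-3,0,0]]
  ]
}}

```text
time: 6.53
eef_pos: [0.4575, 0.2179, 0.2576]
orientation: [-2.136, -2.301, 0.003]
ft_force: [-0.0, -0.9, -1.6]
grip_width: 0.558
gripper_force: 61.9
```

```bash
python3 - <<'E'
from h import *
t=ctrl.grab_frame("top");s=ctrl.grab_frame("side");save(t,"t1.png")
for n,p in(("t",t),("s",s)):
    W=cloud(p)
    for r in ctrl.silhouettes("spice_jar",p)[:5]:
        w=W[r["mask"]];w=w[~np.isnan(w[:,0])]
        print(n,round(r["score"],2),np.percentile(w,[3,50,97],axis=0).round(3).tolist())
W=cloud(t);x,y,z=np.moveaxis(W,-1,0);m=(x>.40)&(x<.53)&(y>.15)&(y<.28)
print(np.nanpercentile(z[m],[5,25,50,90]))
print(ctrl.read_state()["eef_pos"],ctrl.read_state()["joints"])
cv2.imwrite("pics/ts1.png",np.vstack([t["frame"][150:450,100:500,::-1],s["frame"][130:430,130:530,::-1]]))
E
```

```text
t 0.92 [[0.684, -0.052, 0.012], [0.698, -0.03, 0.094], [0.725, -0.008, 0.101]]
t 0.85 [[0.493, -0.214, 0.002], [0.512, -0.185, 0.095], [0.535, -0.167, 0.101]]
t 0.82 [[0.682, 0.061, 0.011], [0.698, 0.084, 0.095], [0.726, 0.107, 0.101]]
t 0.54 [[0.438, 0.193, 0.199], [0.448, 0.197, 0.243], [0.467, 0.208, 0.274]]
s 0.9 [[0.685, 0.057, 0.016], [0.706, 0.065, 0.07], [0.728, 0.091, 0.1]]
s 0.84 [[0.494, -0.218, 0.005], [0.513, -0.211, 0.061], [0.539, -0.179, 0.099]]
s 0.7 [[0.437, 0.192, 0.195], [0.458, 0.199, 0.241], [0.481, 0.216, 0.288]]
s 0.63 [[0.685, -0.059, 0.033], [0.703, -0.049, 0.074], [0.731, -0.014, 0.1]]
[-0.00180539  0.55432581  0.69887195  0.70923061]
[0.45974207 0.21540068 0.25831096] [ 3.06367256e-01  6.42369394e-03  7.32906522e-02  1.63878162e+00
 -6.27771102e-04  1.80624045e+00]
```

View pics/ts1.png

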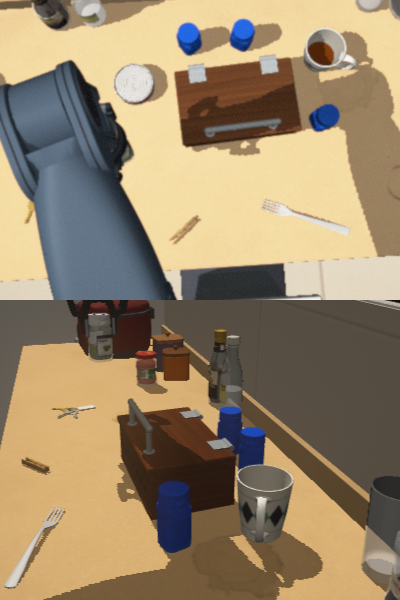

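The picture shows the jar held upright, at about (100,335) in the lower half, over free worktop to the left of the box. I'll lower it now.

Call:
{"fn": "servo_tool", "kwargs": {
  "increments": [
    [[0.7,0,0,8,0],[0.7,0,0,16,0],[0.7,0,0,22,0],[0.7,0,0,25,0],[0.7,0,0,25,0],[0.7,0,0,25,0],[0.7,0,0,22,0],[0.7,0,0,16,0],[0.7,0,0,12,0],[0.7,0,0,8,0],[0.7,0,0,3,0],[0.7,0,0,0,0]]
  ]
}}

```text
time: 7.73
eef_pos: [0.4598, 0.2154, 0.0765]
orientation: [-2.142, -2.298, 0.001]
ft_force: [0.1, -0.1, -0.5]
grip_width: 0.558
gripper_force: 61.9
```

Call:
{"fn": "servo_tool", "kwargs": {
  "increments": [
    [[0.7,0,0,1,0],[0.7,0,0,1,0],[0.7,0,0,1,0],[0.7,0,0,0,0],[0.7,0,0,0,0]]
  ]
}}

```text
time: 8.15
eef_pos: [0.4602, 0.216, 0.0745]
orientation: [2.141, 2.299, 0.001]
ft_force: [-0.6, 0.3, -1.4]
grip_width: 0.559
gripper_force: 61.9
```

Call:
{"fn": "servo_tool", "kwargs": {
  "increments": [
    [[0.7,0,0,1,0],[0.7,0,0,1,0],[0.7,0,0,1,0],[0.7,0,0,0.5,0],[0.7,0,0,0,0],[0.7,0,0,0,0]]
  ]
}}

```text
time: 8.65
eef_pos: [0.4598, 0.2158, 0.0704]
orientation: [-2.141, -2.299, 0.0]
ft_force: [-0.2, -0.7, -1.0]
grip_width: 0.561
gripper_force: 61.9
```

Call:
{"fn": "servo_tool", "kwargs": {
  "increments": [
    [[0.7,0,0,1,0],[0.7,0,0,0.5,0],[0.7,0,0,0,0],[0.7,0,0,0,0]]
  ]
}}

```text
time: 8.98
eef_pos: [0.46, 0.2159, 0.0692]
orientation: [2.141, 2.299, 0.0]
ft_force: [-0.5, -0.1, 0.4]
grip_width: 0.557
gripper_force: 61.9
```

Call:
{"fn": "servo_tool", "kwargs": {
  "increments": [
    [[0.7,0,0,0.7,0],[0.7,0,0,0,0],[0.7,0,0,0,0]]
  ]
}}

```text
time: 9.23
eef_pos: [0.46, 0.216, 0.0691]
orientation: [2.141, 2.299, 0.001]
ft_force: [-2.1, 0.5, 4.8]
grip_width: 0.557
gripper_force: 62.4
```

Contact with the worktop. I'll open gently and rise.

Call:
{"fn": "servo_tool", "kwargs": {
  "increments": [
    [[0.4,0,0,0,0],[0.35,0,0,0,0],[0.3,0,0,0,0],[0.2,0,0,0,0],[0.1,0,0,0,0],[0,0,0,0,0],[0,0,0,0,0]]
  ]
}}

```text
time: 9.82
eef_pos: [0.4599, 0.2158, 0.0682]
orientation: [-2.141, -2.299, 0.0]
ft_force: [-0.1, -0.7, -0.3]
grip_width: 0.999
gripper_force: 0.0
```

Call:
{"fn": "servo_tool", "kwargs": {
  "increments": [
    [[0,0,0,-5,0],[0,0,0,-12,0],[0,0,0,-20,0],[0,0,0,-25,0],[0,0,0,-25,0],[0,0,0,-25,0],[0,0,0,-20,0],[0,0,0,-10,0],[0,0,0,0,0]]
  ]
}}

```text
time: 10.57
eef_pos: [0.4618, 0.2165, 0.2145]
orientation: [2.139, 2.296, 0.01]
ft_force: [0.5, 0.7, 0.2]
grip_width: 0.994
gripper_force: 0.0
```

Call:
{"fn": "servo_tool", "kwargs": {
  "increments": [
    [[0,-10,1,0,0],[0,-22,2,0,0],[0,-28,2,0,0],[0,-28,2,0,0],[0,-28,2,0,0],[0,-28,2,0,0],[0,-28,2,0,0],[0,-25,2,0,0],[0,-20,2,0,0],[0,-12,2,0,0],[0,-4,1,0,0],[0,0,0,0,0]]
  ]
}}

```text
time: 11.57
eef_pos: [0.4959, -0.0158, 0.209]
orientation: [-2.142, -2.295, 0.002]
ft_force: [0.2, -0.0, 0.6]
grip_width: 0.997
gripper_force: 0.0
```

```bash
python3 - <<'E'
from h import *
t=ctrl.grab_frame("top");s=ctrl.grab_frame("side")
print(ctrl.read_state()["eef_pos"])
for n,p in(("t",t),("s",s)):
    W=cloud(p);x,y,z=np.moveaxis(W,-1,0);m=(x>.41)&(x<.51)&(y>.16)&(y<.27)&(z>.01)&(z<.15)
    print(n,m.sum(),np.percentile(W[m],[2,50,98],axis=0).round(3).tolist() if m.any() else 0)
cv2.imwrite("pics/ts2.png",np.vstack([t["frame"][150:450,100:500,::-1],s["frame"][130:430,130:530,::-1]]))
E
```

```text
[ 0.49594015 -0.01448288  0.20964446]
t 577 [[0.435, 0.192, 0.019], [0.457, 0.213, 0.096], [0.481, 0.237, 0.102]]
s 925 [[0.438, 0.19, 0.012], [0.46, 0.198, 0.061], [0.485, 0.227, 0.1]]
```

View pics/ts2.png

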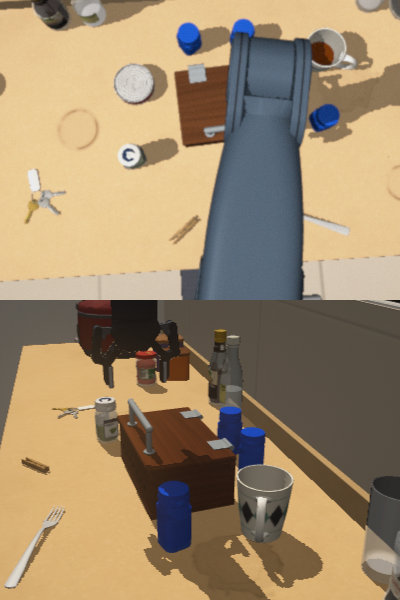

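The jar stands upright on the worktop, at (130,155) in the top half, with its top at z≈0.10. The gripper is above the bar, so I'll descend and pinch.

Call:
{"fn": "servo_tool", "kwargs": {
  "increments": [
    [[0,0,2,6,0],[0,0,0,14,0],[0,0,0,17,0],[0,0,0,14,0],[0,0,0,8,0],[0,0,0,3,0],[0,0,0,0,0]]
  ]
}}

```text
time: 12.25
eef_pos: [0.4977, -0.0142, 0.1473]
orientation: [-2.139, -2.299, 0.001]
ft_force: [0.7, 0.2, 0.6]
grip_width: 1.002
gripper_force: 0.0
```

Call:
{"fn": "servo_tool", "kwargs": {
  "increments": [
    [[0.3,0,0,0,0],[0.5,0,0,0,0],[0.65,0,0,0,0],[0.75,0,0,0,0],[0.85,0,0,0,0],[1,0,0,0,0],[1,0,0,0,0],[1,0,0,0,0],[1,0,0,0,0],[1,0,0,0,0]]
  ]
}}

```text
time: 13.08
eef_pos: [0.4978, -0.0152, 0.1488]
orientation: [-2.141, -2.298, 0.002]
ft_force: [-4.1, -0.4, 5.4]
grip_width: 0.112
gripper_force: 58.5
```

Pinched. Now I'll work out the arc about the hinge in tool axes: +dy is box +x and -dz is up.

```bash
python3 - <<'E'
import numpy as np
s=np.linspace(0,1,61);phi=np.pi/2*(3*s**2-2*s**3)
a=np.arctan2(45,-135)-phi
y=np.round(142.3*np.cos(a)*2)/2;z=np.round(-142.3*np.sin(a)*2)/2
d=np.diff(np.stack([y,z],1),axis=0)
for k in range(5): print(d[12*k:12*k+12].tolist(), phi[12*k+12].round(3), y[12*k+12]-y[0], z[12*k+12]-z[0])
E
```

```text
[[0.0, 0.0], [0.0, -0.5], [0.5, -1.0], [0.5, -1.0], [0.5, -1.5], [0.5, -2.0], [1.0, -2.0], [1.0, -2.0], [1.0, -2.5], [1.0, -3.0], [1.5, -3.0], [1.5, -3.0]] 0.163 9.0 -21.5
[[2.0, -3.0], [2.0, -3.5], [2.0, -3.5], [2.5, -3.5], [2.5, -3.5], [2.5, -4.0], [3.0, -3.5], [3.5, -4.0], [3.5, -3.5], [3.5, -3.5], [3.5, -3.5], [4.5, -3.5]] 0.553 44.0 -64.0
[[4.0, -3.5], [4.5, -3.5], [4.5, -3.0], [4.5, -3.0], [5.0, -2.5], [5.0, -3.0], [5.0, -2.0], [5.0, -2.5], [5.0, -2.0], [5.5, -1.5], [5.0, -1.5], [5.5, -1.5]] 1.018 102.5 -93.5
[[5.0, -1.0], [5.5, -1.0], [5.0, -1.0], [5.0, -0.5], [4.5, 0.0], [5.0, -0.5], [4.5, 0.0], [4.5, 0.5], [4.5, 0.0], [4.0, 0.5], [4.0, 0.5], [3.5, 0.5]] 1.407 157.5 -95.5
[[3.5, 0.5], [3.0, 0.5], [3.0, 1.0], [2.5, 0.5], [2.5, 0.5], [2.0, 0.5], [2.0, 0.5], [1.5, 0.5], [1.0, 0.5], [1.0, 0.5], [0.5, 0.0], [0.0, 0.0]] 1.571 180.0 -90.0
```

Call:
{"fn": "servo_tool", "kwargs": {
  "increments": [
    [[1,0,0,0,0],[1,0,0,-0.5,0],[1,0,0.5,-1,0],[1,0,0.5,-1,0],[1,0,0.5,-1.5,0],[1,0,0.5,-2,0],[1,0,1,-2,0],[1,0,1,-2,0],[1,0,1,-2.5,0],[1,0,1,-3,0],[1,0,1.5,-3,0],[1,0,1.5,-3,0]]
  ]
}}

```text
time: 14.08
eef_pos: [0.5058, -0.0146, 0.1687]
orientation: [-2.139, -2.296, 0.006]
ft_force: [-5.1, -1.9, -3.5]
grip_width: 0.115
gripper_force: 58.3
```

Call:
{"fn": "servo_tool", "kwargs": {
  "increments": [
    [[1,0,2,-3,0],[1,0,2,-3.5,0],[1,0,2,-3.5,0],[1,0,2.5,-3.5,0],[1,0,2.5,-3.5,0],[1,0,2.5,-4,0],[1,0,3,-3.5,0],[1,0,3.5,-4,0],[1,0,3.5,-3.5,0],[1,0,3.5,-3.5,0],[1,0,3.5,-3.5,0],[1,0,4.5,-3.5,0]]
  ]
}}

```text
time: 15.08
eef_pos: [0.5388, -0.0124, 0.2134]
orientation: [-2.139, -2.295, 0.01]
ft_force: [-15.9, -1.8, 11.7]
grip_width: 0.111
gripper_force: 59.0
```

Call:
{"fn": "servo_tool", "kwargs": {
  "increments": [
    [[1,0,4,-3.5,0],[1,0,4.5,-3.5,0],[1,0,4.5,-3,0],[1,0,4.5,-3,0],[1,0,5,-2.5,0],[1,0,5,-3,0],[1,0,5,-2,0],[1,0,5,-2.5,0],[1,0,5,-2,0],[1,0,5.5,-1.5,0],[1,0,5,-1.5,0],[1,0,5.5,-1.5,0]]
  ]
}}

```text
time: 16.08
eef_pos: [0.6011, -0.0083, 0.2467]
orientation: [2.138, 2.295, 0.003]
ft_force: [-0.6, -2.2, -8.4]
grip_width: 0.115
gripper_force: 60.0
```

Call:
{"fn": "servo_tool", "kwargs": {
  "increments": [
    [[1,0,5,-1,0],[1,0,5.5,-1,0],[1,0,5,-1,0],[1,0,5,-0.5,0],[1,0,4.5,0,0],[1,0,5,-0.5,0],[1,0,4.5,0,0],[1,0,4.5,0.5,0],[1,0,4.5,0,0],[1,0,4,0.5,0],[1,0,4,0.5,0],[1,0,3.5,0.5,0]]
  ]
}}

```text
time: 17.08
eef_pos: [0.6571, -0.0045, 0.2465]
orientation: [2.138, 2.295, 0.004]
ft_force: [0.3, -1.0, 4.4]
grip_width: 0.109
gripper_force: 64.1
```

Call:
{"fn": "servo_tool", "kwargs": {
  "increments": [
    [[1,0,3.5,0.5,0],[1,0,3,0.5,0],[1,0,3,1,0],[1,0,2.5,0.5,0],[1,0,2.5,0.5,0],[1,0,2,0.5,0],[1,0,2,0.5,0],[1,0,1.5,0.5,0],[1,0,1,0.5,0],[1,0,1,0.5,0],[1,0,0.5,0,0],[1,0,0,0,0]]
  ]
}}

```text
time: 18.08
eef_pos: [0.6794, -0.003, 0.24]
orientation: [2.139, 2.295, 0.003]
ft_force: [-0.7, -3.4, 6.5]
grip_width: 0.112
gripper_force: 65.3
```

```bash
python3 - <<'E'
from h import *
t=ctrl.grab_frame("top");s=ctrl.grab_frame("side")
st=ctrl.read_state();print(st["eef_pos"],st["ft_force"],st["grip_width"])
W=cloud(s);x,y,z=np.moveaxis(W,-1,0)
m=(x>.55)&(x<.75)&(y>-.16)&(y<.14)&(z>.1)&(z<.26)
np.savez("s3.npz",W=W,frame=s["frame"]); np.savez("t3.npz",W=cloud(t),frame=t["frame"])
# plane fit of brown points in front of hinge line
c=s["frame"].astype(int);br=m&(c[...,0]<140)&(c[...,0]>c[...,2]*1.6)
P=W[br];bx=np.array([.9975,.07]);u=(P[:,:2]-[.633,-.005])@bx
for lo in np.arange(.1,.26,.02):
    k=(P[:,2]>lo)&(P[:,2]<lo+.02);print(round(lo,2),k.sum(),np.percentile(u[k],[10,50,90]).round(4) if k.any() else 0)
cv2.imwrite("pics/ts3.png",np.vstack([t["frame"][150:450,100:500,::-1],s["frame"][130:430,130:530,::-1]]))
E
```

```text
[ 0.67937342 -0.00291905  0.2399466 ] [-0.71701493 -2.58824681  7.05686407] 0.11071548417532708
0.1 409 [-0.0105 -0.0096 -0.0084]
0.12 549 [-0.0103 -0.0094 -0.0081]
0.14 567 [-0.01   -0.0091 -0.0079]
0.16 588 [-0.0097 -0.0088 -0.0075]
0.18 590 [-0.0095 -0.0086 -0.0073]
0.2 618 [-0.0091 -0.0082 -0.007 ]
0.22 630 [-0.0088 -0.0079 -0.0064]
0.24 730 [-0.0085 -0.0073 -0.0015]
```

View pics/ts3.png

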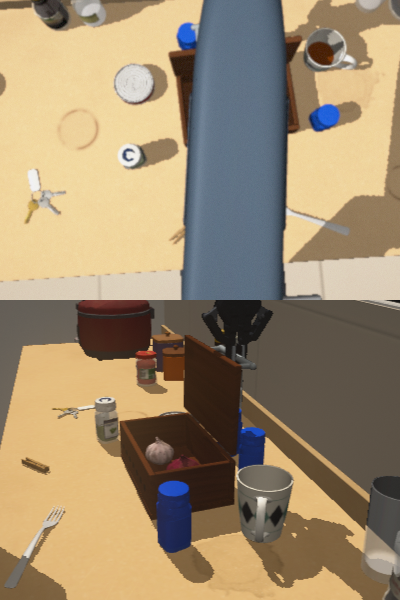

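The flap stands nearly upright with its bar still pinched. The jar, mug and tin are undisturbed. The plane slope and the tool's travel both suggest it leans about 0.015 rad past vertical, so I'll check the camera's own tilt.

```bash
python3 - <<'E'
from h import *
bx=np.array([.9975,.07])
def fit(P):
    for _ in range(3):
        c=P.mean(0);n=np.linalg.svd(P-c,full_matrices=False)[2][2];r=(P-c)@n;P=P[abs(r)<2.5*r.std()]
    return n,r.std(),len(P)
W=np.load("side0.npz")["W"];x,y,z=np.moveaxis(W,-1,0)
n,s,k=fit(W[(x>.50)&(x<.62)&(y>-.12)&(y<.1)&(abs(z-.102)<.006)]);n*=np.sign(n[2]);print("shut flap tilt about box y",(n[:2]@bx).round(4),s,k)
n,s,k=fit(W[(x>.3)&(x<.7)&(y>-.3)&(y<.3)&(abs(z)<.006)]);n*=np.sign(n[2]);print("table",(n[:2]@bx).round(4),s,k)
for nm in("s3.npz",):
    W=np.load(nm)["W"];x,y,z=np.moveaxis(W,-1,0)
    P=W[(z>.115)&(z<.245)&(y>-.11)&(y<.1)&(x>.6)&(x<.65)];uu=(P[:,:2]-[.633,-.005])@bx
    n,s,k=fit(P[abs(uu+.0087)<.004]);n=-n*np.sign(n[0]);print("flap normal",n.round(4),"phi",np.arctan2(-(n[:2]@bx),n[2]).round(4),s,k)
    n_xy=n[:2]/np.hypot(*n[:2]);print("yaw",np.arctan2(-n_xy[1],-n_xy[0]))
E
```

```text
shut flap tilt about box y -0.0017 0.0005872932048792751 2183
table -0.0019 0.0007560637588851833 27650
flap normal [-0.9978 -0.0646  0.0149] phi 1.5559 0.0004997947943749616 2951
yaw 0.06460657039837506
```

The flap is about 0.016 rad past vertical, so I'll back it off by 2.2 mm and ease the vertical push.

Call:
{"fn": "servo_tool", "kwargs": {
  "increments": [
    [[1,0,-0.4,-0.2,0],[1,0,-0.4,-0.2,0],[1,0,-0.4,-0.2,0],[1,0,-0.4,-0.2,0],[1,0,-0.4,-0.2,0],[1,0,-0.2,0,0],[1,0,0,0,0],[1,0,0,0,0],[1,0,0,0,0],[1,0,0,0,0]]
  ]
}}

```text
time: 19.02
eef_pos: [0.6773, -0.0031, 0.2406]
orientation: [2.139, 2.295, 0.003]
ft_force: [-0.5, -3.7, 5.9]
grip_width: 0.115
gripper_force: 65.1
```

```bash
cat > phi.py <<'E'
from h import *
bx=np.array([.9977,.068])
for i in range(2):
    W=cloud(ctrl.grab_frame("side"));x,y,z=np.moveaxis(W,-1,0)
    P=W[(z>.115)&(z<.245)&(y>-.11)&(y<.1)&(x>.6)&(x<.65)];uu=(P[:,:2]-[.633,-.005])@bx
    P=P[abs(uu+.0087)<.004]
    for _ in range(3):
        c=P.mean(0);n=np.linalg.svd(P-c,full_matrices=False)[2][2];r=(P-c)@n;P=P[abs(r)<2.5*r.std()]
    n*=np.sign(n[0]);print("phi corrected",np.arctan2(n[:2]@bx,n[2])+.0018,len(P))
st=ctrl.read_state();print(st["time"],st["eef_pos"],st["ft_force"],st["gripper_force"],abs(st["joint_vel"]).max())
E
python3 phi.py
```

```text
phi corrected 1.5723475484949603 2873
phi corrected 1.5719742703764301 2907
19.1167 [ 0.67734658 -0.00307484  0.24070748] [-0.43153616 -3.80518778  5.48773501] 65.10925769805908 0.0022826534293467877
```

The flap is at 1.572 rad and motionless. I'll make a last check of the mug, tin and jar before handing in.

```bash
python3 - <<'E'
from h import *
a=np.load("top0.npz")["W"];b=cloud(ctrl.grab_frame("top"))
for n,(X,Y) in dict(mug=(.657,-.21),tin=(.616,.209),jar=(.46,.215)).items():
    for W in(a,b):
        m=(abs(W[...,0]-X)<.055)&(abs(W[...,1]-Y)<.06)&(W[...,2]>.025)&(W[...,2]<.12)
        print(n,m.sum(),W[m].mean(0).round(4) if m.any() else 0)
print(ctrl.job_done())
E
```

```text
mug 1590 [ 0.6599 -0.2109  0.059 ]
mug 1586 [ 0.6598 -0.2109  0.0591]
tin 1238 [0.6194 0.2112 0.0368]
tin 1240 [0.6192 0.2112 0.0369]
jar 0 0
jar 559 [0.4576 0.2135 0.0876]
the job is handed in; nothing more can be done
None
```

The job is handed in at about 19 s: the jar stands upright on the worktop, the flap is held still at 1.572 rad with the bar gripped, and the mug and tin have not moved. On the way up it overshot to about 0.016 rad past vertical, and I corrected that before handing in.

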